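Stow the chocolate cartons in the push-open drawer

TASK

Clear the two or three long cardboard chocolate cartons from the counter into the low cabinet's push-open drawer: swing the locking bar up, open the drawer (a press on its front makes it spring out, unless it has sprung out already), and lay every carton flat on the drawer's floor, right way up. Then push the drawer home until its push-push latch catches, check that it stays shut by itself (if it springs out again, push again), and swing the bar down level across the front to lock it. Leave all the other goods where they stand.

Things in the scene. Friction and masses are not known exactly. Their poses are not given: they have to be found in the camera images.
- unit: Low dark-brown wooden cabinet on the counter, 250 deep x 324 wide x 90 mm high, fixed; origin on the counter under the middle of its front. x points into it (away from the robot), y left along the front, z up. Roof 78 to 90 mm high; its front edge is set back to x = 30 mm, so the drawer front (flush with the side walls at x = 0) stays open above even when pressed in.
- drawer (a joint): Drawer opening in m, positive out of the cabinet (-x). 0 (to 0.002) = latched shut, front flush; -0.012 = pressed in to the stop; 0.19 = fully open. Starts either at about 0 (latched) or at about 0.008 (unlatched, its spring holding it against the bar: it springs out once the bar is up). 1 N of friction; stays where left beyond 0.07.
- drawer_press (a point): Middle of the drawer front's outer face, 50 mm above the counter. Press here. Push-push latch: pressing the front in to its stop (at least 9 mm past flush, against 6 N) and letting go toggles it: if latched it springs out to about 0.07; if it was out, even from fully open, it catches at 0. While it is held in it reads below 0; only after letting go is it known open or shut.
- drawer_front (a point): Middle of the top edge of the drawer front's outer face, 74 mm above the counter; moves with the drawer. The front is a medium-brown panel 16 mm thick, 292 mm wide, from 8 to 74 mm high, without a handle: once out, it can be pinched or hooked over its top edge. Axes as the cabinet's.
- drawer_floor (a point): Centre of the drawer's inner floor, 14 mm above the counter, 111 mm behind the front's outer face; moves with the drawer. Inside 190 mm (x) x 260 mm (y); side and back walls rise 46 mm above the floor. Axes as the cabinet's. With the drawer open at 0.18 or more the whole inside is clear of the roof.
- bar (a joint): Locking bar angle in rad: 0 = down, level across the left part of the drawer front (the drawer can then come out no more than 8 mm); 1.57 = upright; stop at 1.65. The drawer is free above about 1.2. Stays where it is left (about 2 N at the handle moves it). Turns about a line along the cabinet's x through bar_pivot, parallel to the front.
- bar_handle (a point): Middle of the bar's handle: a black round pin 14 mm thick, 42 mm long, sticking out towards the robot (-x of the cabinet, 16 to 58 mm in front of it) at the bar's free end, 110 mm from the pivot; 45 mm above the counter with the bar down, 155 mm upright. The steel bar is 16 mm high, 8 mm thick, 8 to 16 mm in front of the drawer front.
- bar_pivot (a point): Point on the bar's turning axis level with the middle of the handle (38 mm in front of the cabinet's front), at the left (+y) end of the front, 172 mm from its middle and 45 mm above the counter.
- carton1: Long cardboard chocolate carton with a pale paper band round it, 110 (its x) x 44 (its y) x 30 mm (its z), about 0.16 kg; origin at the centre of its underside. Starts lying flat on the counter beside the drawer; two or three of the four are present.
- carton2: Long cardboard chocolate carton with a pale paper band round it, 110 (its x) x 44 (its y) x 30 mm (its z), about 0.16 kg; origin at the centre of its underside. Starts lying flat on the counter beside the drawer; two or three of the four are present.
- carton3: Long cardboard chocolate carton with a pale paper band round it, 110 (its x) x 44 (its y) x 30 mm (its z), about 0.16 kg; origin at the centre of its underside. Starts lying flat on the counter beside the drawer; two or three of the four are present.
- carton4: Long cardboard chocolate carton with a pale paper band round it, 110 (its x) x 44 (its y) x 30 mm (its z), about 0.16 kg; origin at the centre of its underside. Starts lying flat on the counter beside the drawer; two or three of the four are present.
- jar1: Not part of the job, to be left alone: squat amber glass jar with a brass lid, radius 32 mm, 85 mm high; origin at the centre of its underside.
- jar2: Not part of the job, to be left alone: squat amber glass jar with a brass lid, radius 30 mm, 75 mm high; origin at the centre of its underside.
- tin1: Not part of the job, to be left alone: low round copper tin, radius 42 mm, 50 mm high; origin at the centre of its underside.
- bottle1: Not part of the job, to be left alone: amber bottle, radius 27 mm, 150 mm high; origin at the centre of its underside.
- heart: Not part of the job, to be left alone: heart-shaped box about 100 x 130 mm, 30 mm high, lying on the cabinet's roof; origin at the centre of its underside.
- slab: Not part of the job, to be left alone: large flat gift slab 110 x 170 x 24 mm; origin at the centre of its underside.
- bowl: Not part of the job, to be left alone: white bowl, radius 60 mm, 50 mm high; origin at the centre of its underside.

How it is judged (in metres and radians):
On the way, in this order (a step that is already met when the one before it is completed fails the run):
1. the bar is up and the drawer is open (more than 100 mm) (value of joint bar above 1 rad and value of joint drawer above 0.1 m), for 0.2 s.
2. every carton lies flat on the drawer's floor (x of carton1 in the frame of drawer_floor between -0.09 and 0.09 m and y of carton1 in the frame of drawer_floor between -0.12 and 0.12 m and z of each of carton1, carton2, carton3, carton4 in the frame of drawer_floor below 0.015 m and angle between each of carton1, carton2, carton3, carton4's own z axis and vertical below 0.25 rad and x of carton2 in the frame of drawer_floor between -0.09 and 0.09 m and y of carton2 in the frame of drawer_floor between -0.12 and 0.12 m and x of carton3 in the frame of drawer_floor between -0.09 and 0.09 m and y of carton3 in the frame of drawer_floor between -0.12 and 0.12 m and x of carton4 in the frame of drawer_floor between -0.09 and 0.09 m and y of carton4 in the frame of drawer_floor between -0.12 and 0.12 m), for 0.2 s.
3. the drawer stays latched shut with the cartons in it (all of step 2 and value of joint drawer between -0.004 and 0.004 m), for 1 s.
4. the bar is down across the front (value of joint bar below 0.12 rad and value of joint drawer between -0.004 and 0.004 m), for 0.2 s.
At the end, for the whole second after the job is handed in: Every carton present lies flat (within 0.25 rad) and right way up on the drawer's floor, at rest; the drawer is latched shut (joint within 4 mm of 0) and the bar is down (below 0.12 rad) (all of step 2 and all of step 4 and linear speed of each of carton1, carton2, carton3, carton4 below 0.02 m/s); the robot touches nothing.
It fails at once if one of the other goods is displaced by more than 60 mm or tipped over (distance of any of jar1, jar2, tin1, bottle1, heart, slab, bowl from where it was at the start of the episode above 0.06 m or angle between any of jar1, jar2, tin1, bottle1, heart, slab, bowl's own z axis and vertical above 0.6 rad).
Of carton1, carton2, carton3, carton4 only 2 to 3 are there at a start; the rules pass over those that are not, and their reading is None.
At some moment in a run one of carton1, carton2, carton3, carton4 may be knocked a few centimetres aside while the robot is not near it.
Once in a run the grip may slacken for a moment while it holds something.
It also fails if it takes over 208 s, if anything falls off the work surface, if the arm or the gripper's body presses on something with over 40 N, if the wrist force passes 120 N, or if a joint passes its speed limit or range.

ROBOT

A 7-joint arm with a two-finger parallel gripper is mounted at the origin on the work surface. World frame = base frame: x ahead of the robot, y to its left, z up, the work surface at z = 0. Lengths are in m, angles in degrees, forces in N, time in s.
With the tool pointing down it reaches from about 0.35 to 0.775 m from the base axis. Payload 3.1 kg.
Tool frame: the origin (TCP) lies on the centre line of the jaws, within the pads' length; the fingertips stand 17 mm ahead of it and the grasp point (between the pads) lies 2 mm behind it (robot.tip_reach is the distance from the TCP to the fingertips, in m); z points along the fingers, y is the line along which they close (so a half turn about z gives the same grasp; the last joint's range is limited). The gripper opens to 85 mm and grips with 20 to 120 N. Pads are 22 mm wide; open, the fingers measure 114 mm over their backs; the gripper's body (76 mm by 85 mm) begins 54 mm behind the grasp point. The pads swing forward as they close: fully open they stand 13 mm farther back than shut.
Start: joints at [67.34, 17.813, 0.802, 86.603, -0.252, 75.585, -1.558], TCP at [0.191, -0.516, 0.248] pointing down, gripper open.
Joint ranges: [-154.91, 154.91], [-16.99, 109.72], [-72.82, 74.43], [7.12, 147.25], [-82.49, 262.49], [11.32, 116.49], [-174.64, 174.64]. Speed limits (degrees/s): [159.86, 159.86, 180, 180, 180, 180, 180].

INTERFACE

Orientations are given as [roll, pitch, yaw] about the fixed x, y, z axes, in that order (R = Rz(yaw) Ry(pitch) Rx(roll)).
In Python, from station import robot, fingers, vision, workorder, recognise gives the robot as it stands. Calls block until the motion is done:
- robot.move_to(position, orientation): joint-space move of the TCP to a pose.
- robot.line_to(position, orientation=None, velocity=0.15, f_stop=None): straight line of the TCP; orientation=None keeps the orientation; velocity is the mean speed in m/s. With f_stop (N) it stops when the force on the tool has changed by that much, and returns True; else False.
- robot.move_j(angles): joint-space move.
- fingers.gripper_to(opening, force=None): opening from 0.0 (shut) to 1.0 (fully open); force is the grip in N (None keeps the last); returns when the fingers have stopped.
- robot.pause(seconds).
- robot.inverse_kinematics(position, orientation): joint angles nearest the present ones, or None.
- vision.grab_frame(name): name is "scene" or "top" or "wrist"; returns the picture (420x560x3 uint8, red, green, blue); there is no depth.
- vision.calibration(name): a dict with "mtx" (3x3 intrinsics, pixels), "extrinsics" (4x4, takes a point from world to camera coordinates); the wrist camera has in their place "T_tool_cam" (4x4, takes a point from camera to tool coordinates, whose origin is the TCP and whose axes are the flange's). Camera axes: x right, y up, looking along -z (the intrinsics and any distortion apply to the point x, -y, -z); pixel columns grow to the right and rows downward; lengths in m; the calibration is good to about 2 mm. A picture is of the moment at which its call begins: read the wrist's pose just before it. calibration takes no time and is no camera call.
A pose or a line that the arm cannot do raises robot.PlanningError and nothing moves.
- workorder.close_job(): hands the job in; it is judged then, once.
Trained networks look in the newest picture that a camera, given by its name, has taken for a name from the list of things; names that differ only in an ending like _2 or _b are one class to them, and where a whole thing is asked for, a point or a joint stands for the part that bears it (a point fixed in the world has none). Each returns a list of dicts, best first, with "p" (0 to 1); they miss things now and then, are a little off and sometimes report something else, mostly with a low value. They report only what shows in the picture. A call takes as long as a camera call.
- recognise(label, camera): "rect" ([centre column, centre row, width, height] in pixels, round what is visible of it).
Readings, each from a call of its own:
- robot.current_time_s(): time.
- robot.current_joint_positions(): joint angles.
- robot.current_dq(): joint speeds.
- robot.current_joint_torque(): joint torques, N m.
- robot.current_tool_pos(): TCP position.
- robot.current_eef_rot(): TCP orientation.
- robot.current_contact_force(): force on the tool from outside, world axes, zero at the start.
- robot.current_torque(): the same for the moment, N m.
- robot.current_finger_gap(): opening from 0.0 (shut) to 1.0 (fully open).
- robot.current_gripper_force(): force on a finger pad.
Only numpy, scipy, OpenCV 4.12 (cv2) and the standard library are available. Lean on these libraries where they do the work, as an engineer would, in place of code of your own. Each camera call takes 0.05 s, during which the arm holds its last target. There are 200 camera calls.

## Working session

There is one attempt and no reset: what is moved stays moved. The work goes in short steps, each a Python script; the robot and the scene stay as the last script left them, time stands still between calls to the robot, and variables do not carry over. Pictures are saved under pics/ and viewed, at most 14 in all, crops included, and the job is handed in when it is done.

```bash
ls; mkdir -p pics
cat > h.py <<'E'
import numpy as np, cv2
from station import robot, fingers, vision, workorder, recognise
def snap(cam,fn=None):
    im=vision.grab_frame(cam)
    if fn: cv2.imwrite('pics/'+fn+'.png',cv2.cvtColor(im,cv2.COLOR_RGB2BGR))
    return im
E
python3 - <<'E'
from h import *
for c in ('scene','top'):
    snap(c,c+'0'); k=vision.calibration(c); print(c,{a:np.round(b,4).tolist() if hasattr(b,'__len__') else b for a,b in k.items()})
    for l in ('carton1','unit','bar_handle','drawer_front','jar1','tin1','bottle1','heart','slab','bowl'):
        print(l,[(round(d['p'],2),np.round(d['rect']).tolist()) for d in recognise(l,c)][:5])
print(vision.calibration('wrist'),robot.current_time_s(),robot.current_eef_rot())
E
```

```text
pics
scene {'mtx': [[530.6746, 0.0, 267.1424], [0.0, 530.6746, 203.6216], [0.0, 0.0, 1.0]], 'extrinsics': [[-0.7942, 0.6075, 0.0123, 0.4523], [-0.471, -0.6283, 0.6192, 0.2078], [0.3839, 0.486, 0.7851, -1.9097], [0.0, 0.0, 0.0, 1.0]]}
carton1 [(0.92, [338.0, 290.0, 42.0, 30.0]), (0.66, [377.0, 273.0, 31.0, 42.0])]
unit [(0.79, [219.0, 262.0, 146.0, 133.0])]
bar_handle [(0.44, [276.0, 257.0, 28.0, 33.0])]
drawer_front [(0.87, [249.0, 235.0, 58.0, 72.0])]
jar1 [(0.72, [389.0, 327.0, 26.0, 33.0]), (0.65, [288.0, 315.0, 23.0, 27.0])]
tin1 [(0.83, [204.0, 118.0, 24.0, 24.0])]
bottle1 [(0.89, [175.0, 170.0, 17.0, 35.0])]
heart [(0.87, [219.0, 247.0, 38.0, 40.0])]
slab [(0.6, [436.0, 302.0, 69.0, 60.0])]
bowl [(0.97, [172.0, 135.0, 36.0, 23.0])]
top {'mtx': [[396.6437, 0.0, 277.2788], [0.0, 396.6437, 217.151], [0.0, 0.0, 1.0]], 'extrinsics': [[0.0212, -0.9998, 0.0044, -0.0056], [0.9959, 0.0215, 0.0877, -0.5502], [-0.0877, 0.0026, 0.9961, -1.4324], [0.0, 0.0, 0.0, 1.0]]}
carton1 [(0.57, [191.0, 213.0, 33.0, 21.0])]
unit [(0.91, [270.0, 155.0, 98.0, 84.0])]
bar_handle [(0.55, [240.0, 193.0, 36
[... 334 characters left out ...]
3.0, 46.0]), (0.57, [415.0, 201.0, 36.0, 31.0])]
bowl [(0.58, [416.0, 200.0, 38.0, 30.0]), (0.18, [271.0, 155.0, 101.0, 86.0])]
{'mtx': array([[300.23000131,   0.        , 280.52680868],
       [  0.        , 300.23000131, 208.40908546],
       [  0.        ,   0.        ,   1.        ]]), 'T_tool_cam': array([[ 5.88641714e-04,  9.48463861e-01,  3.16884771e-01,
         8.15730548e-02],
       [ 9.99999243e-01, -9.00577737e-04,  8.37920259e-04,
         8.49480924e-04],
       [ 1.08011645e-03,  3.16884038e-01, -9.48463674e-01,
        -1.24147385e-01],
       [ 0.00000000e+00,  0.00000000e+00,  0.00000000e+00,
         1.00000000e+00]])} 1.1 [-1.79997734e+02  1.71358010e-03  2.02722354e+01]
```

Run:
```python
import cv2
a=cv2.imread('pics/scene0.png')[90:360,140:500]; b=cv2.imread('pics/top0.png')[100:310,100:460]
cv2.imwrite('pics/s0c.png',cv2.resize(a,None,fx=2.2,fy=2.2,interpolation=cv2.INTER_CUBIC))
cv2.imwrite('pics/t0c.png',cv2.resize(b,None,fx=2.2,fy=2.2,interpolation=cv2.INTER_CUBIC))
```

```text
(no output)
```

View pics/s0c.png

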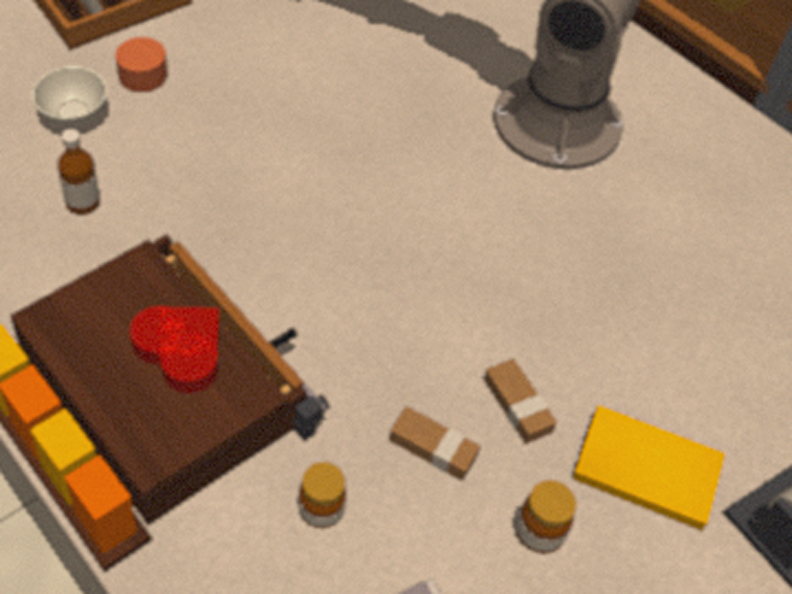

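View pics/t0c.png

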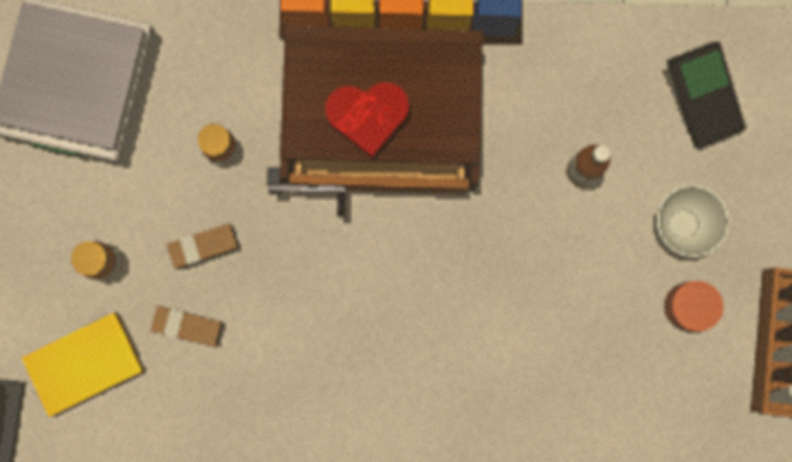

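The scene crop shows two cartons left of the cabinet (crop ~(435,442) and (520,400)). The bar is down, with its handle at top-crop (346,205), and the drawer is near shut. I'll triangulate the main points next.

```bash
cat >> h.py <<'E'
from scipy.spatial.transform import Rotation as Ro
def cam(name,pose=None):
    k=vision.calibration(name)
    if name=='wrist':
        p,e=pose; T=np.eye(4); T[:3,:3]=Ro.from_euler('xyz',e,degrees=True).as_matrix(); T[:3,3]=p
        E=np.linalg.inv(T@np.array(k['T_tool_cam']))
    else: E=np.array(k['extrinsics'])
    return np.array(k['mtx'])@np.diag([1,-1,-1])@E[:3]
def wpose(): return robot.current_tool_pos(),robot.current_eef_rot()
def tri(views):
    A=[]
    for P,(u,v) in views: A+=[u*P[2]-P[0],v*P[2]-P[1]]
    X=np.linalg.svd(np.array(A))[2][-1]; return X[:3]/X[3]
def onz(P,uv,z):
    H=np.c_[P[:,0],P[:,1],P[:,2]*z+P[:,3]]; X=np.linalg.solve(H,[uv[0],uv[1],1]); return X[:2]/X[2]
def proj(P,X):
    q=P@np.r_[X,1]; return q[:2]/q[2]
E
python3 - <<'E'
from h import *
S,T=cam('scene'),cam('top')
s=lambda u,v:(u/2.2+140,v/2.2+90)
t=lambda u,v:(u/2.2+100,v/2.2+100)
np.set_printoptions(precision=4,suppress=True)
for n,a,b in [('pin tip',(296,333),(347,220)),('pin base',(277,347),(345,195)),('front L',(299,385),(290,182)),('front R',(168,246),(468,190)),
 ('c_a ends',(435,442),(203,246)),('c_b',(520,400),(187,326))]:
    print(n,tri([(S,s(*a)),(T,t(*b))]))
for n,b,z in [('roof bl',(284,30),.09),('roof br',(482,40),.09),('roof fl',(282,158),.09),('roof fr',(480,163),.09),
 ('frontL',(290,182),.074),('frontR',(468,190),.074),('ca1',(170,255),.03),('ca2',(236,236),.03),('cb1',(154,319),.03),('cb2',(220,335),.03)]:
    print(n,onz(T,t(*b),z))
print(robot.current_joint_positions())
E
```

```text
pin tip [0.6084 0.0829 0.0263]
pin base [0.6475 0.0886 0.0343]
front L [0.6688 0.1714 0.0629]
front R [ 0.6692 -0.126   0.0531]
c_a ends [0.5625 0.3225 0.0143]
c_b [0.4281 0.3439 0.0136]
roof bl [0.9133 0.187 ]
roof br [ 0.9039 -0.136 ]
roof fl [0.7017 0.1835]
roof fr [ 0.7006 -0.1352]
frontL [0.6657 0.1713]
frontR [ 0.6589 -0.1179]
ca1 [0.5464 0.3717]
ca2 [0.5805 0.2633]
cb1 [0.4399 0.3935]
cb2 [0.4159 0.2837]
[67.3415 17.8153  0.8024 86.6043 -0.2518 75.5845 -1.5597]
```

Run:
```python
from h import *
np.set_printoptions(precision=1,suppress=True)
robot.move_to([0.40,-0.1,0.36],[180,0,0])
import json
d={}
for i,p in enumerate([[0.55,0.06,0.24],[0.50,0.22,0.24]]):
    robot.move_to(p,[180,0,0]); w=wpose(); snap('wrist','w%d'%i); d[i]=[np.array(x).tolist() for x in w]
    for l in ('carton1','bar_handle','bar_pivot','drawer_front','drawer_press'):
        print(i,l,[(round(r['p'],2),np.round(r['rect']).tolist()) for r in recognise(l,'wrist')][:4])
json.dump(d,open('poses.json','w')); print(d,robot.current_time_s())
```

```text
0 carton1 [(0.88, [62.0, 270.0, 103.0, 54.0]), (0.71, [56.0, 169.0, 111.0, 69.0]), (0.52, [17.0, 304.0, 29.0, 54.0])]
0 bar_handle [(0.86, [185.0, 100.0, 133.0, 54.0])]
0 bar_pivot [(0.64, [314.0, 64.0, 412.0, 128.0]), (0.2, [312.0, 47.0, 330.0, 66.0])]
0 drawer_front [(0.76, [312.0, 47.0, 332.0, 58.0]), (0.64, [312.0, 66.0, 414.0, 130.0])]
0 drawer_press [(0.66, [312.0, 47.0, 327.0, 62.0])]
1 carton1 [(0.73, [182.0, 234.0, 97.0, 56.0]), (0.62, [186.0, 122.0, 113.0, 72.0])]
1 bar_handle [(0.57, [356.0, 42.0, 140.0, 64.0])]
1 bar_pivot [(0.79, [423.0, 37.0, 273.0, 74.0])]
1 drawer_front []
1 drawer_press [(0.88, [442.0, 14.0, 234.0, 28.0])]
{0: [[0.5502706335877696, 0.057992722123241996, 0.24031878923375727], [179.907522736422, -0.014125114981211658, -0.14182332070850742]], 1: [[0.5001856353793622, 0.21967046553422218, 0.24011012180401595], [179.93557003437618, -0.045149605957319816, 0.023476002714364574]]} 5.1417
```

View pics/w0.png

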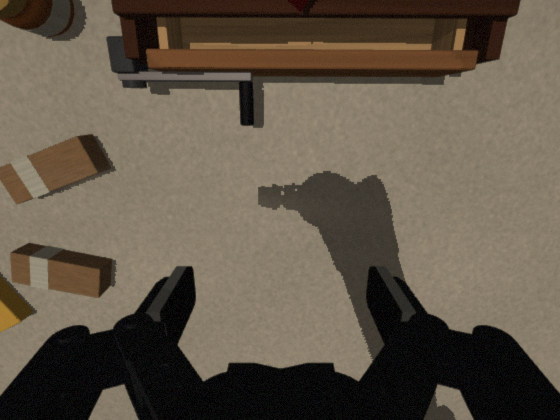

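View pics/w1.png

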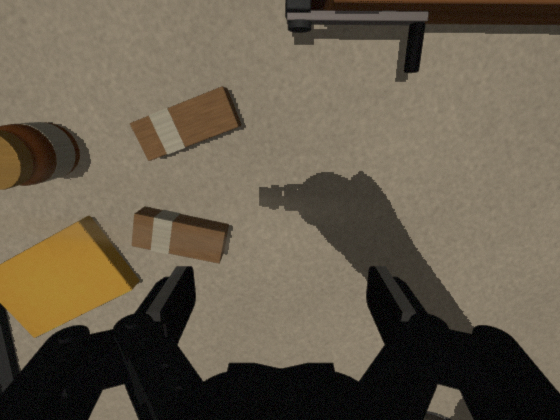

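w0 and w1 show the pin base and tip at (246,82)-(247,125) in w0 and (416,24)-(412,72) in w1. The drawer front's top edge runs (148,67)-(474,68), slightly proud of the walls. The cartons are near (186,123) and (181,235) in w1, with clear space around them.

Run:
```python
from h import *
import json
np.set_printoptions(precision=4,suppress=True)
d=json.load(open('poses.json')); W0,W1=cam('wrist',d['0']),cam('wrist',d['1'])
print('tip',tri([(W0,(247,124)),(W1,(412,71))]),'base',tri([(W0,(246,82)),(W1,(416,24))]))
print('pivotblock corner',tri([(W0,(119,74)),(W1,(288,16))]))
L,R=onz(W0,(148,67),.074),onz(W0,(474,68),.074);print('front',L,R,np.linalg.norm(L-R),(L+R)/2,np.degrees(np.arctan2(-(L-R)[0],(L-R)[1])))
print('wall front',onz(W0,(120,14),.09),onz(W0,(516,13),.09), onz(W0,(122,62),.02), onz(W0,(500,60),.02))
print('pin tip z45',onz(W0,(247,124),.045),onz(W1,(412,71),.045))
print('ca h', tri([(W0,(80,136)),(W1,(222,88))]),'cb h',tri([(W0,(24,246)),(W1,(141,210))]))
for n,c in (('a',[(131,124),(222,88),(237,127),(150,160)]),('b',[(141,213),(228,236),(220,262),(133,248)])):
    Q=np.array([onz(W1,p,.03) for p in c]); print(n,Q.mean(0),[np.linalg.norm(Q[i]-Q[i-1]) for i in range(4)],cv2.minAreaRect((Q*1000).astype(np.float32)))
```

```text
tip [0.6165 0.0914 0.0453] base [0.657  0.0914 0.0413]
pivotblock corner [0.6627 0.2126 0.0486]
front [0.6666 0.1738] [ 0.6653 -0.1138] 0.2875396872889476 [0.666 0.03 ] -0.2637555423417484
wall front [0.703  0.1841] [ 0.7032 -0.1296] [0.6778 0.2218] [ 0.679  -0.1711]
pin tip z45 [0.6167 0.0914] [0.6164 0.0912]
ca h [0.6026 0.2816 0.0198] cb h [0.46   0.3955 0.0046]
a [0.5643 0.3223] [np.float64(0.04148205462120177), np.float64(0.10613140249686837), np.float64(0.04138155447668317), np.float64(0.10474688668954166)] ((564.2554321289062, 322.5277099609375), (41.467464447021484, 106.13139343261719), 19.84011459350586)
b [0.4296 0.3401] [np.float64(0.04843619432828169), np.float64(0.1052307836116933), np.float64(0.03725710915352604), np.float64(0.10733005366832447)] ((427.0603942871094, 341.2510986328125), (108.31290435791016, 48.33804702758789), 73.76618957519531)
```

```bash
cat >> h.py <<'E'
UX,UY=.674,.030
PV=np.array([UY+.172,.045])
def arc(th): return [UX-.043,PV[0]-.11*np.cos(th),PV[1]+.11*np.sin(th)]
def swing(a,b):
    n=10
    for t in np.linspace(a,b,n)[1:]: robot.line_to(arc(t),velocity=.12)
E
python3 - <<'E'
from h import *
np.set_printoptions(precision=2,suppress=True)
D=[180,0,0]
p=arc(0)
robot.move_to([p[0],p[1],.16],D); fingers.gripper_to(.5,25)
robot.line_to(p); fingers.gripper_to(0,25); print('gap',robot.current_finger_gap(),robot.current_contact_force())
swing(0,1.6); print(robot.current_finger_gap(),robot.current_contact_force(),robot.current_tool_pos())
fingers.gripper_to(.4); q=arc(1.6); robot.line_to([q[0],q[1],.26]); robot.line_to([.52,.05,.28])
w=wpose(); snap('wrist','w2'); print(w,robot.current_time_s())
E
```

```text
gap 0.15248093495755985 [0.09 0.24 2.1 ]
0.15151323010666512 [ 2.67 -0.5   9.58] [0.63 0.21 0.16]
(array([0.52, 0.05, 0.28]), array([-179.95,    0.  ,    0.08])) 13.25
```

View pics/w2.png

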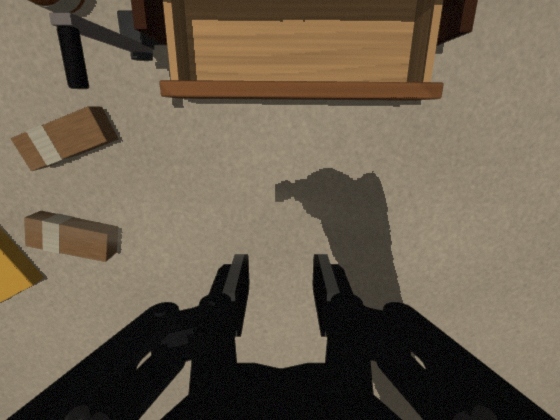

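The bar stands upright and the drawer has sprung out, its front's top edge at rows ~82-97. Next I pinch it over the top edge and pull.

Run:
```python
from h import *
np.set_printoptions(precision=3,suppress=True)
W=cam('wrist',wpose()); o,i=onz(W,(300,96),.074),onz(W,(300,82),.074); print(o,i,robot.current_joint_positions())
x=(o[0]+i[0])/2
if .57<x<.62:
    D=[180,0,90] 
    robot.move_to([x,UY,.20],D); fingers.gripper_to(.55,40); robot.line_to([x,UY,.066]); fingers.gripper_to(0,40)
    print('gap',robot.current_finger_gap(),robot.current_contact_force())
    tx=UX-.187+.008
    robot.line_to([tx,UY,.066],velocity=.1); print(robot.current_finger_gap(),robot.current_tool_pos(),robot.current_contact_force())
    fingers.gripper_to(.5); robot.line_to([tx,UY,.2])
    robot.move_to([.46,.22,.27],[180,0,0]); w=wpose(); snap('wrist','w3'); print(w)
    for l in ('carton1','drawer_front','drawer_floor'): print(l,[(round(r['p'],2),np.round(r['rect']).tolist()) for r in recognise(l,'wrist')][:4])
    print(robot.current_time_s(),robot.current_joint_positions())
```

```text
[0.614 0.031] [0.627 0.031] [  21.112   17.226  -37.063   86.424   10.394   79.841 -106.455]
```

Run:
```python
from h import *
np.set_printoptions(precision=3,suppress=True)
x=.6195
for yaw in (90,-90): print(yaw,robot.inverse_kinematics([x,UY,.2],[180,0,yaw]))
D=[180,0,90] if abs(robot.inverse_kinematics([x,UY,.2],[180,0,90])[6])<abs(robot.inverse_kinematics([x,UY,.2],[180,0,-90])[6]) else [180,0,-90]
robot.move_to([x,UY,.20],D); fingers.gripper_to(.55,40); robot.line_to([x,UY,.066]); fingers.gripper_to(0,40)
print('gap',robot.current_finger_gap(),robot.current_contact_force())
tx=UX-.187+.008
robot.line_to([tx,UY,.066],velocity=.1); print(robot.current_finger_gap(),robot.current_tool_pos(),robot.current_contact_force())
fingers.gripper_to(.5); robot.line_to([tx,UY,.2])
robot.move_to([.46,.22,.27],[180,0,0]); w=wpose(); snap('wrist','w3'); print(w)
for l in ('carton1','drawer_front','drawer_floor'): print(l,[(round(r['p'],2),np.round(r['rect']).tolist()) for r in recognise(l,'wrist')][:4])
print(robot.current_time_s(),robot.current_joint_positions())
```

```text
90 [ 25.769  36.108 -49.962  77.766  27.414  78.505 -24.009]
-90 [ -25.295   30.06    32.447   80.093  -16.195   74.485 -172.031]
gap 0.17700984622947324 [-1.395 -0.357  4.733]
0.18169847397195896 [0.495 0.031 0.067] [-1.506  1.788  8.583]
(array([0.46 , 0.219, 0.269]), array([179.96 ,   0.05 ,  -0.019]))
carton1 [(0.7, [184.0, 199.0, 92.0, 51.0])]
drawer_front [(0.63, [436.0, 81.0, 247.0, 159.0])]
drawer_floor [(0.82, [437.0, 81.0, 247.0, 163.0]), (0.16, [72.0, 238.0, 143.0, 122.0])]
20.85 [   6.161   16.968  -42.849   89.273   11.687   78.387 -127.857]
```

View pics/w3.png

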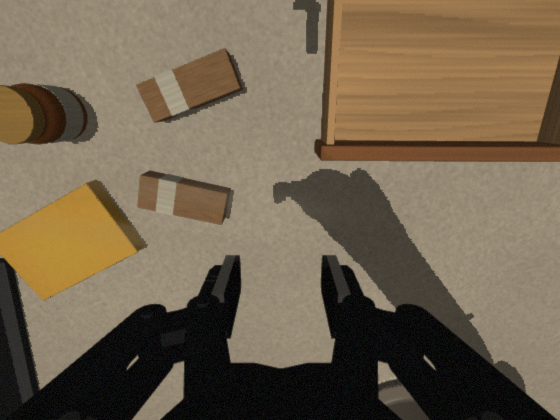

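The drawer is fully open, with its front's outer edge at row ~160. Both cartons are still in place at ~(190,85) and (184,198). I'll measure once more, then pick both.

Run:
```python
from h import *
np.set_printoptions(precision=3,suppress=True)
W=cam('wrist',wpose()); o=onz(W,(440,153),.074); print('outer',o)
M={}
for n,c,prev in (('a',[(137,85),(225,49),(239,84),(156,121)],(.5643,.3223)),('b',[(141,177),(228,193),(222,221),(138,207)],(.4285,.3405))):
    Q=np.array([onz(W,p,.03) for p in c]); v=Q[1]-Q[0]+Q[2]-Q[3]; yaw=np.degrees(np.arctan2(v[1],v[0]))%180
    print(n,Q.mean(0),yaw,np.linalg.norm(v)/2); M[n]=((Q.mean(0)+prev)/2,yaw)
def place(c,yaw,py):
    robot.move_to([*c,.16],[180,0,yaw]); fingers.gripper_to(.95,45)
    robot.line_to([*c,.02]); fingers.gripper_to(0,45); robot.pause(.2); g=robot.current_finger_gap(); print('gap',g)
    if not .44<g<.6: print('bad grasp'); return False
    robot.line_to([*c,.16]); 
    robot.move_to([.592,py,.18],[180,0,0]); print('gap',robot.current_finger_gap())
    if robot.current_finger_gap()<.44: return False
    robot.line_to([.592,py,.037],velocity=.12,f_stop=15); print(robot.current_tool_pos())
    fingers.gripper_to(.68); robot.line_to([.592,py,.2]); print(robot.current_time_s())
    return True
if abs(o[0]-.489)<.015 and np.linalg.norm(M['a'][0]-[.5643,.3223])<.012:
    place(*M['a'],UY-.06)
robot.move_to([.46,.18,.27],[180,0,0]); print(wpose()); snap('wrist','w4')
```

```text
outer [0.497 0.05 ]
a [0.566 0.322] 110.87286458411525 0.10675262963263085
b [0.432 0.343] 79.4360038181675 0.10802677017268417
gap 0.5035130679458395
gap 0.506052137844066
[ 0.593 -0.03   0.038]
29.7583
(array([0.461, 0.178, 0.269]), array([179.913,   0.02 ,  -0.195]))
```

View pics/w4.png

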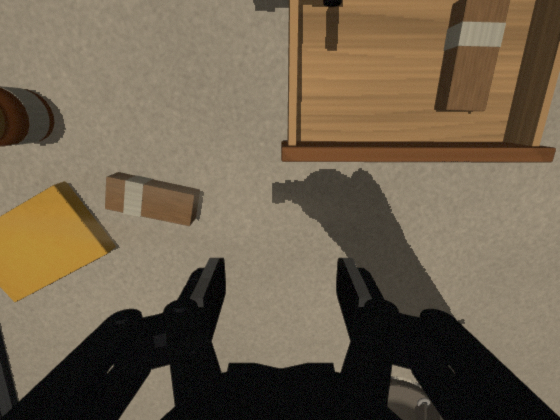

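Carton a lies flat in the drawer at (475,55). Carton b is unmoved at (152,198), so I pick that next.

```bash
cat >> h.py <<'E'
def place(c,yaw,py):
    robot.move_to([*c,.16],[180,0,yaw]); fingers.gripper_to(.95,45)
    robot.line_to([*c,.02]); fingers.gripper_to(0,45); robot.pause(.2); g=robot.current_finger_gap(); print('gap',g)
    if not .44<g<.6: print('bad grasp'); return False
    robot.line_to([*c,.16]); 
    robot.move_to([.592,py,.18],[180,0,0]); print('gap',robot.current_finger_gap())
    if robot.current_finger_gap()<.44: return False
    robot.line_to([.592,py,.037],velocity=.12,f_stop=15); print(robot.current_tool_pos())
    fingers.gripper_to(.68); robot.line_to([.592,py,.2]); print(robot.current_time_s())
    return True
E
python3 - <<'E'
from h import *
np.set_printoptions(precision=3,suppress=True)
place((.430,.3415),78,UY+.06)
robot.move_to([.48,.10,.30],[180,0,0]); print(wpose()); snap('wrist','w5')
print([(round(r['p'],2),np.round(r['rect']).tolist()) for r in recognise('carton1','wrist')])
E
```

```text
gap 0.5067350733832054
gap 0.5063698453131393
[0.593 0.09  0.038]
38.8083
(array([0.48 , 0.099, 0.299]), array([179.937,   0.012,  -0.073]))
[(0.92, [290.0, 75.0, 41.0, 104.0]), (0.64, [388.0, 76.0, 56.0, 102.0])]
```

View pics/w5.png

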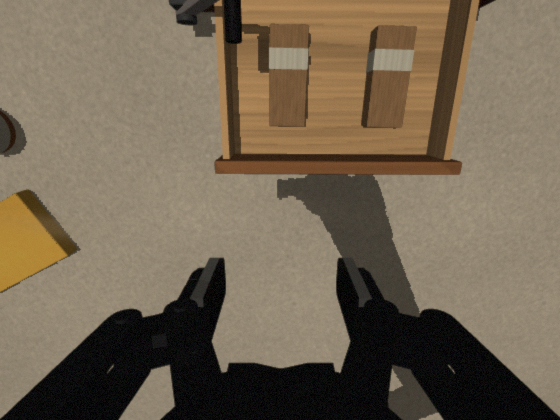

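Both cartons lie flat in the drawer at (289,75) and (390,76). Next I push it shut with a tilted, closed gripper.

Run:
```python
from h import *
np.set_printoptions(precision=3,suppress=True)
o=[180,-45,0]
print(robot.inverse_kinematics([.676,UY,.062],o))
robot.move_to([.42,UY,.14],o); fingers.gripper_to(0,40); robot.line_to([.42,UY,.062])
robot.line_to([.62,UY,.062],velocity=.09,f_stop=25); print(robot.current_tool_pos(),robot.current_contact_force())
s=robot.line_to([.682,UY,.062],velocity=.04,f_stop=22); print(s,robot.current_tool_pos(),robot.current_contact_force())
robot.pause(.2); robot.line_to([.56,UY,.062],velocity=.1)
robot.line_to([.50,UY,.2]); robot.move_to([.55,.06,.24],[180,0,0]); print(wpose(),robot.current_time_s()); snap('wrist','w6')
```

```text
[-24.148  29.048  22.099 122.699 195.964  15.468  63.897]Traceback (most recent call last):
  File "<stdin>", line 5, in <module>
station.PlanningError: the arm cannot take that pose within its joint ranges
```

Run:
```python
from h import *
np.set_printoptions(precision=0,suppress=True)
for yaw,sg in ((0,-1),(180,1)):
  for t in (15,25,30,35,45):
    print(yaw,t)
    for x in (.44,.52,.60,.676):
      q=robot.inverse_kinematics([x,UY,.062],[180,sg*t,yaw]); print('   ',x,None if q is None else np.array(q))
```

```text
0 15
    0.44 [  35.   15.  -48.  129.   29.   29. -124.]
    0.52 [  26.   22.  -39.  118.   31.   33. -123.]
    0.6 [  21.   30.  -35.  106.   31.   38. -121.]
    0.676 [  20.   37.  -35.   94.   33.   44. -120.]
0 25
    0.44 [  23.    9.  -34.  137.   41.   14. -138.]
    0.52 [  21.   17.  -32.  127.   45.   18. -138.]
    0.6 [  18.   25.  -30.  116.   42.   22. -133.]
    0.676 [  17.   32.  -29.  104.   40.   27. -128.]
0 30
    0.44 None
    0.52 [  29.   18.  -41.  131.   76.   17. -169.]
    0.6 [  10.   22.  -20.  120.   52.   13. -145.]
    0.676 [  12.   30.  -23.  109.   47.   18. -137.]
0 35
    0.44 [  8.   7. -20. 146. 131.  12. 130.]
    0.52 [-55.  21.  55. 138. 246.  14.  14.]
    0.6 [-61.  43.  73. 127. 261.  36. -10.]
    0.676 [  19.   31.  -31.  113.   79.   18. -167.]
0 45
    0.44 None
    0.52 [-47.  21.  44. 145. 194.  27.  63.]
    0.6 [-35.  25.  33. 134. 197.  21.  62.]
    0.676 [-24.  29.  22. 123. 196.  15.  64.]
180 15
    0.44 [ 53.  26. -72. 128.  50.  38.  37.]
    0.52 [ 47.  37. -71. 117.  58.  48.  35.]
    0.6 [ 42.  47. -70. 105.  62.  55.  37.]
    0.676 [ 37.  53. -69.  93.  64.  61.  42.]
180 25
    0.44 [ 50.  16. -65. 137.  63.  22.  22.]
    0.52 [ 47.  30. -66. 126.  70.  33.  21.]
    0.6 [ 43.  40. -67. 115.  73.  42.  25.]
    0.676 [ 39.  48. -66. 103.  73.  48.  31.]
180 30
    0.44 [ 45.  13. -59. 141.  84.  16.  -0.]
    0.52 [ 45.  27. -62. 131.  84.  28.   7.]
    0.6 [ 43.  37. -64. 119.  82.  36.  15.]
    0.676 [ 39.  45. -63. 108.  81.  41.  23.]
180 35
    0.44 [ 40.  12. -54. 145. 116.  18. -33.]
    0.52 [ 43.  26. -60. 135. 103.  27. -12.]
    0.6 [ 41.  35. -60. 124.  96.  32.   0.]
    0.676 [ 38.  42. -59. 113.  91.  36.  11.]
180 45
    0.44 None
    0.52 [ 39.  28. -56. 142. 135.  37. -44.]
    0.6 [ 38.  35. -55. 131. 129.  36. -31.]
    0.676 [ 35.  40. -53. 121. 122.  34. -20.]
```

Run:
```python
from h import *
np.set_printoptions(precision=3,suppress=True)
o=[180,-25,0]; z=.069
robot.move_to([.455,UY,.16],o); fingers.gripper_to(0,40); robot.line_to([.455,UY,z])
s=robot.line_to([.62,UY,z],velocity=.09,f_stop=25); print(s,robot.current_tool_pos(),robot.current_contact_force())
s=robot.line_to([.686,UY,z],velocity=.04,f_stop=20); print(s,robot.current_tool_pos(),robot.current_contact_force())
robot.pause(.2); robot.line_to([.58,UY,z],velocity=.1)
robot.line_to([.54,UY,.2]); robot.move_to([.55,.06,.24],[180,0,0]); print(wpose(),robot.current_time_s()); snap('wrist','w6')
```

```text
False [0.619 0.03  0.069] [-2.559 -1.118 -0.5  ]
True [0.625 0.03  0.067] [-2.083 -0.241  1.643]
(array([0.549, 0.06 , 0.239]), array([-179.985,    0.105,    0.057])) 46.9417
```

View pics/w6.png

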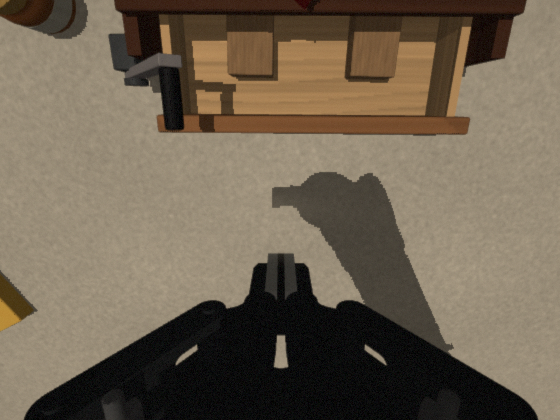

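The drawer is only partly shut: its front is at row ~125. The pin now shows right of the pivot at (172,95), so the bar may have been knocked down a bit. I'll check its angle.

Run:
```python
from h import *
np.set_printoptions(precision=3,suppress=True)
for n,w,uv in (('w2',([.52,.05,.28],[-179.95,0,.08]),(76,85)),('w4',([.461,.178,.269],[179.9,0,-.2]),None),('w5',([.48,.099,.299],[179.94,0,0]),(233,41)),('w6',wpose(),(173,127))):
    if uv is None: continue
    P=cam('wrist',w)
    print(n,uv,[(round(t,1),proj(P,[UX-.058,PV[0]-.11*np.cos(t),PV[1]+.11*np.sin(t)]).round(0).tolist()) for t in np.arange(.6,1.7,.1)])
P=cam('wrist',wpose()); print(onz(P,(300,132),.074))
```

```text
w2 (76, 85) [(np.float64(0.6), [214.0, 92.0]), (np.float64(0.7), [205.0, 91.0]), (np.float64(0.8), [194.0, 91.0]), (np.float64(0.9), [182.0, 90.0]), (np.float64(1.0), [168.0, 90.0]), (np.float64(1.1), [154.0, 89.0]), (np.float64(1.2), [139.0, 89.0]), (np.float64(1.3), [124.0, 89.0]), (np.float64(1.4), [109.0, 88.0]), (np.float64(1.5), [94.0, 88.0]), (np.float64(1.6), [79.0, 88.0])]
w5 (233, 41) [(np.float64(0.6), [267.0, 47.0]), (np.float64(0.7), [259.0, 45.0]), (np.float64(0.8), [250.0, 44.0]), (np.float64(0.9), [240.0, 42.0]), (np.float64(1.0), [228.0, 40.0]), (np.float64(1.1), [216.0, 39.0]), (np.float64(1.2), [202.0, 38.0]), (np.float64(1.3), [188.0, 37.0]), (np.float64(1.4), [174.0, 36.0]), (np.float64(1.5), [159.0, 36.0]), (np.float64(1.6), [145.0, 36.0])]
w6 (173, 127) [(np.float64(0.6), [218.0, 127.0]), (np.float64(0.7), [207.0, 127.0]), (np.float64(0.8), [195.0, 128.0]), (np.float64(0.9), [181.0, 129.0]), (np.float64(1.0), [166.0, 129.0]), (np.float64(1.1), [150.0, 130.0]), (np.float64(1.2), [133.0, 130.0]), (np.float64(1.3), [115.0, 130.0]), (np.float64(1.4), [98.0, 131.0]), (np.float64(1.5), [80.0, 131.0]), (np.float64(1.6), [64.0, 131.0])]
[0.609 0.041]
```

The bar was knocked to about 0.96 rad during the first carton's transit, and the drawer front then hit it. I'll swing it up again and push once more.

Run:
```python
from h import *
np.set_printoptions(precision=3,suppress=True)
D=[180,0,0]; p=arc(.95)
robot.move_to([.56,p[1],.26],D); fingers.gripper_to(.5,25); robot.line_to([p[0],p[1],.26]); robot.line_to(p,f_stop=15); fingers.gripper_to(0,25); print('gap',robot.current_finger_gap(),robot.current_tool_pos())
swing(.95,1.6); print(robot.current_finger_gap(),robot.current_contact_force())
fingers.gripper_to(.4); q=arc(1.6); robot.line_to([q[0],q[1],.26]); robot.line_to([.50,.05,.26])
o=[180,-25,0]; z=.069
robot.move_to([.53,UY,.17],o); fingers.gripper_to(0,40); robot.line_to([.53,UY,z])
s=robot.line_to([.687,UY,z],velocity=.05,f_stop=20); print(s,robot.current_tool_pos(),robot.current_contact_force())
robot.pause(.2); robot.line_to([.58,UY,z],velocity=.1)
robot.line_to([.54,UY,.2]); robot.move_to([.55,.06,.24],D); print(wpose(),robot.current_time_s()); snap('wrist','w7')
```

```text
gap 0.15031620911654342 [0.632 0.138 0.136]
0.15373849751171534 [ 3.979 -1.021  3.37 ]
True [0.628 0.03  0.067] [-1.672 -0.057  1.382]
(array([0.549, 0.06 , 0.239]), array([-179.983,    0.098,    0.065])) 61.3417
```

View pics/w7.png

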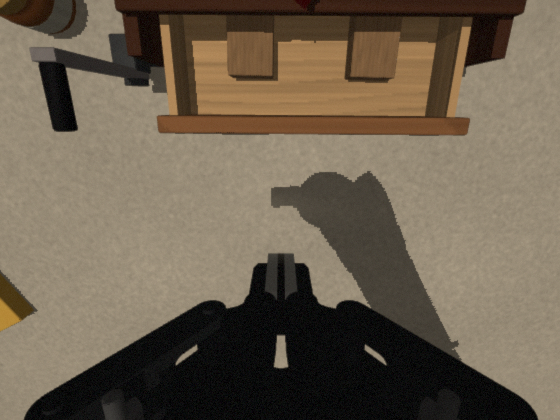

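The bar is upright again, but the drawer sprang back to its resting place (front at row ~125) after an early stop. I'll push in small steps and print the force to see what stops it.

Run:
```python
from h import *
np.set_printoptions(precision=2,suppress=True)
o=[180,-25,0]; z=.069
robot.move_to([.53,UY,.17],o); robot.line_to([.53,UY,z]); robot.line_to([.58,UY,z])
print(robot.current_contact_force())
for x in np.arange(.586,.660,.006):
    robot.line_to([x,UY,z],velocity=.03); f=robot.current_contact_force(); print(round(x,3),robot.current_tool_pos()[[0,2]]*1000,f)
    if abs(f[0])>22: break
snap('scene','s8'); w=wpose(); snap('wrist','w8')
a=cv2.imread('pics/s8.png')[170:310,150:350]; a=cv2.resize(a,None,fx=2,fy=2,interpolation=cv2.INTER_CUBIC)
b=cv2.imread('pics/w8.png')[0:280,80:480]
cv2.imwrite('pics/m8.png',np.vstack([a,b]))
```

```text
[-0.11 -0.61 -1.02]
0.586 [585.77  69.05] [-0.19 -0.07  0.19]
0.592 [592.25  69.02] [-0.13  0.08  0.09]
0.598 [598.38  69.07] [-0.16 -0.99 -0.62]
0.604 [604.41  69.07] [-0.85 -0.4  -0.55]
0.61 [610.24  68.92] [-0.41  0.19 -0.87]
0.616 [616.17  68.84] [-1.78 -0.07 -0.87]
0.622 [622.15  68.8 ] [-1.51 -0.84 -2.44]
0.628 [627.72  68.75] [-3.42 -0.9  -0.05]
0.634 [633.42  68.7 ] [-5.12 -0.7   0.46]
0.64 [638.95  68.69] [-6.91 -0.82  3.58]
0.646 [645.34  68.59] [-5.35  0.05  0.91]
0.652 [651.91  68.66] [-2.27 -0.51 -0.66]
0.658 [657.83  68.7 ] [-3.7  -0.46 -1.97]
```

View pics/m8.png

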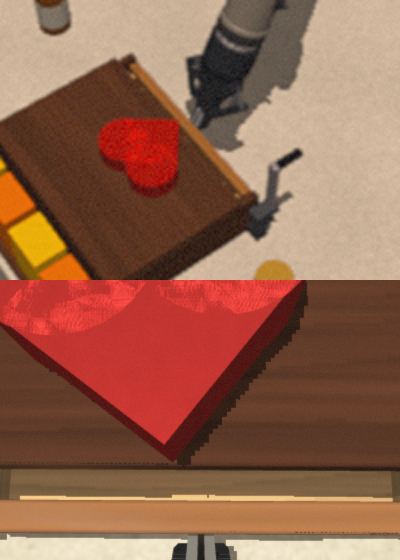

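The stepped push met no obstacle, so the earlier stops were force transients. The drawer front is now about flush, so I continue in to the stop.

Run:
```python
from h import *
np.set_printoptions(precision=2,suppress=True)
z=.069
for x in np.arange(.661,.695,.003):
    robot.line_to([x,UY,z],velocity=.02); robot.pause(.1); f=robot.current_contact_force(); print(round(x,3),robot.current_tool_pos()[[0,2]]*1000,f)
    if abs(f[0])>18: break
robot.pause(.2); robot.line_to([.58,UY,z],velocity=.08)
robot.line_to([.54,UY,.2]); robot.move_to([.55,.06,.24],[180,0,0]); print(wpose(),robot.current_time_s()); snap('wrist','w9')
```

```text
0.661 [660.56  68.67] [-5.87 -1.23 -0.81]
0.664 [663.64  68.66] [-3.95 -0.92 -1.54]
0.667 [666.64  68.67] [-5.3  -1.35 -1.74]
0.67 [669.39  68.66] [-6.45 -1.24 -0.95]
0.673 [669.65  68.48] [-19.47  -2.08  10.78]
(array([0.55, 0.06, 0.24]), array([-179.99,    0.09,    0.07])) 73.4333
```

View pics/w9.png

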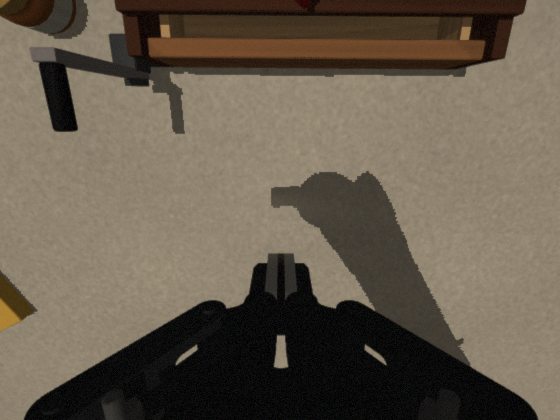

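The drawer is latched flush: its front is in line with the walls at row ~58. Next I swing the bar down.

Run:
```python
from h import *
np.set_printoptions(precision=2,suppress=True)
D=[180,0,0]; p=arc(1.6)
robot.move_to([.56,p[1],.27],D); fingers.gripper_to(.5,25); robot.line_to([p[0],p[1],.27]); robot.line_to(p); fingers.gripper_to(0,25); print('gap',robot.current_finger_gap())
swing(1.6,0.01); print(robot.current_finger_gap(),robot.current_contact_force(),robot.current_tool_pos())
fingers.gripper_to(.5); q=arc(0); robot.line_to([q[0],q[1],.2]); robot.line_to([.50,.06,.24]); robot.move_to([.55,.06,.24],D)
w=wpose(); snap('wrist','w10'); P=cam('wrist',w)
print([(t,proj(P,[UX-.058,PV[0]-.11*np.cos(t),PV[1]+.11*np.sin(t)])) for t in (0,.1,.2)],robot.current_time_s())
```

```text
gap 0.1481577711818562
0.15253300364373462 [-1.5   2.02  0.23] [0.63 0.09 0.05]
[(0, array([249.35, 125.33])), (0.1, array([247.66, 125.95])), (0.2, array([244.72, 126.62]))] 82.3167
```

View pics/w10.png

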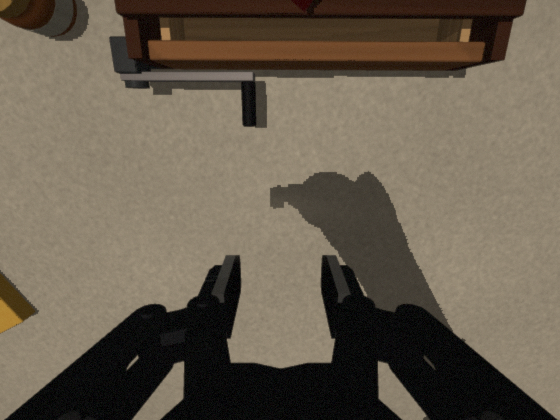

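The drawer is flush and the bar is level with the pin at (249,126), where it started. I'm handing in the job.

```bash
python3 -c "
from h import *
print(workorder.close_job())"
```

```text
the job is handed in; nothing more can be done
None
```

Job handed in at about 82 s: both cartons were laid flat in the drawer, it is latched shut and the bar is down level across the front; on the way the bar got knocked partly down and had to be raised again before the drawer would close.

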